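# Knock out the stuck stud, then hold the press hood below its balance point

### The arm

A 6-joint arm with a two-finger parallel gripper is mounted at the origin on a cart in front of the work surface, level with it; the furniture and walls round the work are solid. World frame = base frame: x ahead of the robot, y to its left, z up, the work surface at z = 0. Lengths are in m, angles in rad, forces in N, time in s.
With the tool pointing down it reaches from about 0.275 to 0.75 m from the base axis. Payload 10.2 kg.
Tool frame: the origin (TCP) lies at the very end of the fingers, on their centre line; the grasp point (between the pads) lies 19 mm behind it; x points along the fingers, y is the direction in which the jaws open and shut, and the axes are right-handed (so a half turn about x gives the same grasp; the last joint's range is limited). The gripper opens to 88 mm and grips with 3 to 60 N. Pads are 18 mm wide; open, the fingers measure 123 mm over their backs; the gripper's body (75 mm by 187 mm) begins 45 mm behind the grasp point.
Start: joints at [1.087, 0.313, 1.498, -0, 1.331, -0.223], TCP at [0.135, 0.507, 0.239] pointing down, gripper open.
Joint ranges: [-2.94, 2.94], [-0.97, 2.17], [0.19, 2.56], [-1.23, 4.37], [0.02, 3.11], [-2.88, 2.88]. Speed limits (rad/s): [2.39, 2.39, 3.01, 3.14, 3.14, 3.14].

### API

Orientations are given as [roll, pitch, yaw] about the fixed x, y, z axes, in that order (R = Rz(yaw) Ry(pitch) Rx(roll)).
In Python, from station import bot gives the robot as it stands.
- The arm moves only by the shell command python3 -m crank 'ROWS' [OPENING] [FORCE]. ROWS is JSON, a list of rows, each a list of 4 numbers: the shift along the world's x, y, z in m, then the turn about the world's z in degrees. A call has 1 to 12 rows; each row is the pose to reach, as a shift and turn from the pose measured when the call began; what a row does not reach only later rows make up. A row lasts 1/8 s, in which the tool goes at most 62.5 mm and 10.7 degrees, less where a joint would pass 70% of its speed; a pose out of reach is approached as far as the arm can. A call with a gripper value outside its range is refused whole. OPENING is the closure, from -1 (fully open) to 1 (shut), so that 0 is half open, set as the call begins (- or left out, the last holds). The fingers move at their own pace and stop on an object; FORCE is the grip in N (left out, the last holds). Time passes only in rows, so rows that repeat a pose let the fingers close. It gives the time, the measured TCP pose, the force and the opening at its end, in the units of the state.
- bot.observe(): the state, without advancing time (a new reading comes with each control period).
- bot.read_camera(name): name is "scene" or "top" or "wrist"; returns the picture (420x560x3 uint8, blue, green, red); there is no depth.
- bot.camera_params(name): a dict with "fx", "fy", "cx", "cy" (pixels), "distortion" ([k1, k2, p1, p2, k3] as OpenCV has them; the pictures are not rectified), "pose" (4x4, takes a point from camera to world coordinates). Camera axes: x right, y down, z forward; pixel columns grow to the right and rows downward; lengths in m; the calibration is good to about 2 mm. A picture is of the moment at which its call begins: read the wrist's pose just before it. camera_params takes no time and is no camera call; for the wrist camera it gives the pose at the moment of the call.
- bot.finish_job(): hands the job in, once; it reports no verdict.
The state is a dict: "time_s": time; "joint_pos": joint angles; "joint_velocities": joint speeds; "tau": joint torques, N m; "eef_pos": TCP position; "tool_rot": TCP orientation; "contact_force": force on the tool from outside, world axes, zero at the start; "moment": the same for the moment, N m; "finger_gap": opening from 0.0 (shut) to 1.0 (fully open).
Only numpy, scipy, OpenCV 4.12 (cv2) and the standard library are available. Lean on these libraries where they do the work, as an engineer would, in place of code of your own. Each camera call takes 0.05 s, during which the arm holds its last target.

### The job

With the hood shut, pull the knock-out press's sprung lever towards you to its stop to free the stuck stud, then ease it all the way back slowly without letting it snap. Next raise the press's spring-assisted hood by its front bar to just past its balance point (the hood stands 57 degrees open there), without letting it fly up to its stop, bring it back to about 10 degrees below the balance point and finish holding it still there, still gripping it, so that the stud can be picked out. Leave the jar, pot, tape and bottle around the press where they are.

Things in the scene. Friction and masses are not known exactly. Their poses are not given: they have to be found in the camera images.
- press: fixed bench press: grey tub 185 x 200 x 100 mm with a hinged aluminium hood 70 mm high on it, on a dark bed plate 225 x 300 mm. Origin on the desk under its middle; x points from the hood's front bar to its hinge (away from the robot), y to the left, z up. Bolted to the desk, but its place and yaw differ from run to run. Tall shelves line the desk to the left of and behind the work: an arm that starts at the left should first draw back towards its base, then swing round
- lever (a joint): angle of the sprung lever on the press's right side, rad: 0 at rest (leaning 0.35 rad back, away from the robot), grows as its grip is pulled towards the robot (press -x), stop at 1.10. Its spring always drives it back to 0: about 2.8 N at the grip at rest, 9 N at the stop; let go from the stop it snaps back at about 3 rad/s
- lever_grip (a point): middle of the lever's black grip, a level round bar 18 mm thick and 72 mm long along press y, moving on a circle of radius 130 mm about lever_pivot in the press's x-z plane; 192 mm above the desk at rest, 165 mm at the stop, with 30 mm or more free on both sides (x) and below
- lever_pivot (a point): point on the lever's axis (parallel to press y) level in y with the grip's middle; 70 mm above the desk, fixed
- hood (a joint): opening angle of the hood, rad: 0 shut, 1.00 balance point, 1.60 stop. Below 1.00 the hood falls shut by itself (about 0.5 N at the bar at 0.8 rad, 2 N when shut), above it it swings open by itself. No catch
- hood_handle (a point): middle of the hood's black front bar, level, along press y, 14 mm thick, 100 mm free between its two arms, standing 55 mm in front of the hood's front face (46 mm free between bar and face). With the hood shut it lies 233 mm in front of and 20 mm above the hinge line, 120 mm above the desk; it moves about hood_hinge on a circle of radius 234 mm
- hood_hinge (a point): middle of the hood's hinge line (parallel to press y), 100 mm above the desk at the back of the tub, fixed
- jar_studs: glass jar with grey lid, 58 mm across, 70 mm high, loose bystander; origin under its middle
- grease_pot: low grey pot, 57 mm across, 32 mm high, loose bystander; origin under its middle
- oil_dropper: small dropper bottle with a long thin nozzle, 30 mm across, 104 mm high, loose bystander; origin under its middle
- tape_roll_b: roll of tape lying flat, 59 mm across, 19 mm high, loose bystander; origin under its middle

How it is judged:
By the outcome, as a careful person would: the job done as asked, in the order asked, and still so for the second after the job is handed in, while the arm keeps its last pose, push and grip.
It also fails if it takes over 64 s, if anything falls off the work surface, if the arm or the gripper's body presses on something with over 40 N, if the wrist force passes 120 N, or if a joint passes its speed limit or range.

## Working session

There is one attempt and no reset: what is moved stays moved. The work goes in short steps, Python scripts to look and compute and a shell command to move; the robot and the scene stay as the last step left them, time stands still between calls to the robot, and variables do not carry over. Pictures are saved under pics/ and viewed, and the job is handed in when it is done.

```bash
ls; mkdir -p pics
python3 - <<'E'
from station import bot
import cv2,json
s=bot.observe()
for k,v in s.items(): print(k,v)
for n in("scene","top"):
    cv2.imwrite(f"pics/{n}0.png",bot.read_camera(n)); print(n,bot.camera_params(n))
E
```

```text
pics
time_s 0.0
joint_pos [ 1.08658794e+00  3.13440659e-01  1.49840423e+00 -2.37146803e-05
  1.33097175e+00 -2.23386930e-01]
joint_velocities [-1.96318396e-05  1.03250800e-03  5.92867845e-04 -4.56109351e-04
  1.22016934e-03  2.06179076e-04]
tau [-4.73446671e-04 -4.02217233e+01 -2.52270752e+01  6.94201095e-02
  3.53145751e-02 -1.45611925e-04]
eef_pos [0.13528492 0.50703191 0.23817821]
tool_rot [-1.77537064  1.56957213 -2.03618645]
contact_force [0.41859448 0.21954086 0.70216801]
moment [-0.00645182 -0.00727621  0.02629728]
finger_gap 1.0014846137940057
scene {'fx': 403.21243232939565, 'fy': 403.21243232939565, 'cx': 277.2973068966554, 'cy': 203.7654034986127, 'distortion': array([-0.01002369,  0.        ,  0.        ,  0.        ,  0.        ]), 'pose': array([[-0.27319858, -0.85172697,  0.44712829,  0.01999392],
       [-0.96191947,  0.23774166, -0.13486969,  0.03562934],
       [ 0.00857113, -0.46694761, -0.88424344,  1.15916264],
       [ 0.        ,  0.        ,  0.        ,  1.        ]])}
top {'fx': 438.155643787552, 'fy': 438.155643787552, 'cx': 282.1088464332874, 'cy': 209.6243207029518, 'distortion': array([0.02965033, 0.        , 0.        , 0.        , 0.        ]), 'pose': array([[ 3.80276808e-03, -9.91706931e-01,  1.28463621e-01,
         3.60405256e-01],
       [-9.99992145e-01, -3.62773995e-03,  1.59643137e-03,
        -1.31005357e-01],
       [-1.11715944e-03, -1.28468683e-01, -9.91712937e-01,
         1.45202971e+00],
       [ 0.00000000e+00,  0.00000000e+00,  0.00000000e+00,
         1.00000000e+00]])}
```

View pics/scene0.png

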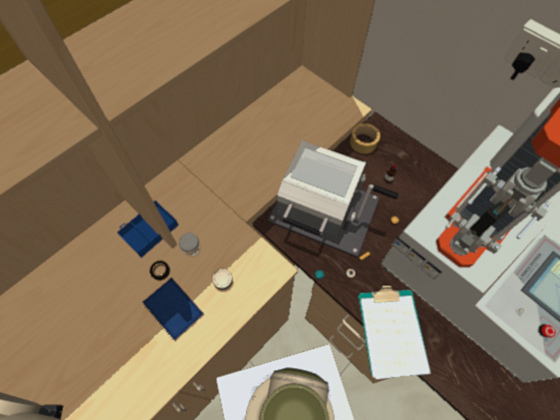

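View pics/top0.png

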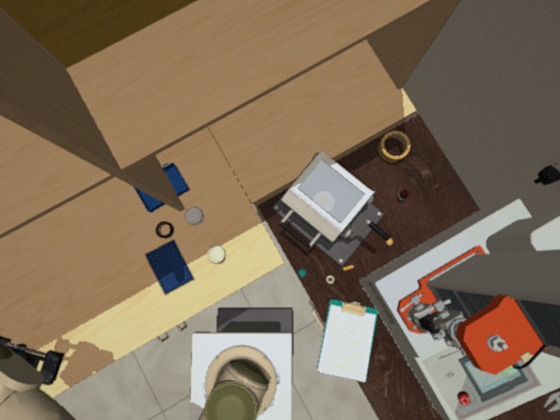

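Run:
```python
import cv2
a=cv2.imread("pics/top0.png")[135:285,240:440]; cv2.imwrite("pics/top0z.png",cv2.resize(a,None,fx=4,fy=4,interpolation=cv2.INTER_CUBIC))
a=cv2.imread("pics/scene0.png")[120:270,240:440]; cv2.imwrite("pics/scene0z.png",cv2.resize(a,None,fx=4,fy=4,interpolation=cv2.INTER_CUBIC))
```

```text
(no output)
```

View pics/top0z.png

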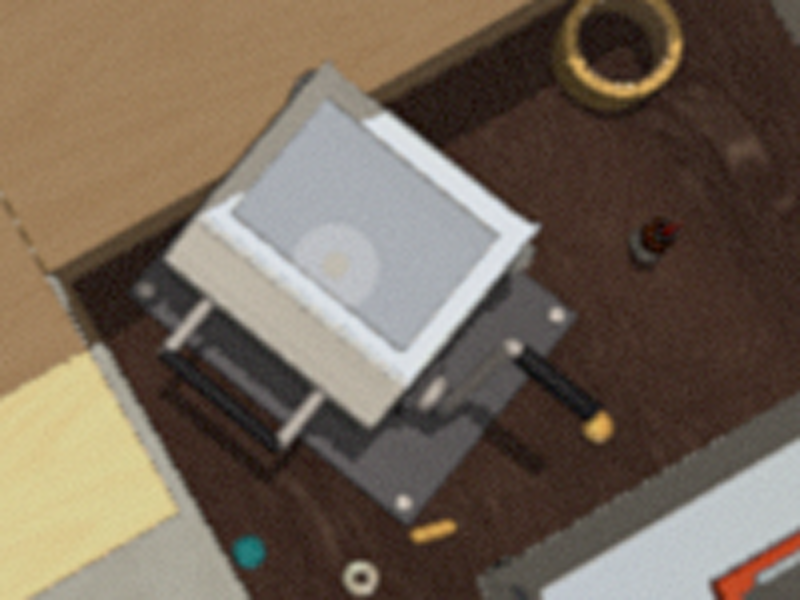

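View pics/scene0z.png

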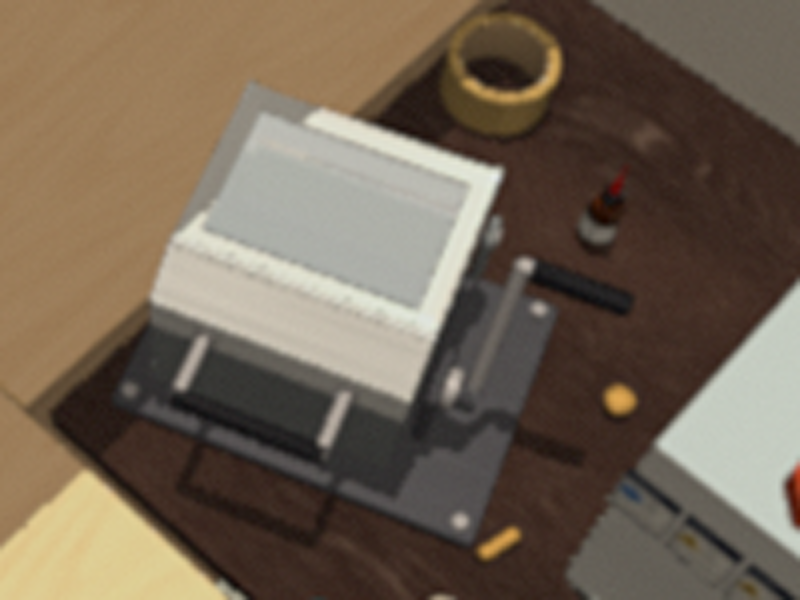

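```bash
cat > h.py <<'E'
import numpy as np,cv2
from station import bot
def proj(cam,P):
    c=bot.camera_params(cam) if isinstance(cam,str) else cam
    T=np.linalg.inv(c["pose"]); r,_=cv2.Rodrigues(T[:3,:3])
    K=np.array([[c["fx"],0,c["cx"]],[0,c["fy"],c["cy"]],[0,0,1.]])
    return cv2.projectPoints(np.asarray(P,float).reshape(-1,1,3),r,T[:3,3],K,c["distortion"])[0].reshape(-1,2)
E
python3 - <<'E'
from h import *
from scipy.optimize import least_squares
T=bot.camera_params("top");S=bot.camera_params("scene")
t=lambda u,v:(240+u/4,135+v/4)
s=lambda u,v:(240+u/4,120+v/4)
pairs={"barL":(t(165,355),s(177,395)),"barR":(t(283,440),s(325,455)),
"gripIn":(t(520,350),s(532,268)),"gripOut":(t(597,414),s(630,303)),
"bottle":(t(640,258),s(598,242))}
for k,(a,b) in pairs.items():
    f=lambda p:np.r_[proj(T,p)[0]-a,proj(S,p)[0]-b]
    r=least_squares(f,[.5,-.2,.1]); print(k,r.x.round(4),r.fun.round(2))
def model(q):
    x,y,w,gx,gy=q
    L=lambda p:np.array([x+np.cos(w)*p[0]-np.sin(w)*p[1],y+np.sin(w)*p[0]+np.cos(w)*p[1],p[2]])
    return L
obs=[]
def res(q):
    L=model(q);o=[]
    x,y,w,gx,gy=q
    pts={"barL":(-.1405,.05,.12),"barR":(-.1405,-.05,.12),"gripIn":(gx,gy+.036,.192),"gripOut":(gx,gy-.036,.192)}
    for k,p in pts.items():
        P=L(p);o+=[proj(T,P)[0]-pairs[k][0],proj(S,P)[0]-pairs[k][1]]
    for p,(a,b) in {(.1125,-.15,.01):(t(575,318),s(555,318)),(-.1125,-.15,.01):(t(410,523),s(472,543)),(-.1125,.15,.01):(t(133,292),s(115,402))}.items():
        P=L(p);o+=[proj(T,P)[0]-a,proj(S,P)[0]-b]
    return np.array(o).ravel()
r=least_squares(res,[.5,-.2,-.6,0.04,-.17]);print(r.x.round(4),np.degrees(r.x[2]));print(r.fun.reshape(-1,4).round(1))
L=model(r.x)
print("bar",L((-.1405,0,.12)),"hinge",L((.0925,0,.1)),"grip",L((r.x[3],r.x[4],.192)))
E
```

```text
barL [ 0.4882 -0.1267  0.1319] [ 0.08  0.04 -0.08 -0.01]
barR [ 0.4252 -0.2176  0.1092] [ 0.27  0.14 -0.27 -0.05]
gripIn [ 0.487  -0.382   0.1942] [-0.08 -0.05  0.09  0.02]
gripOut [ 0.4411 -0.4347  0.1983] [-0.17 -0.11  0.18  0.04]
bottle [ 0.5803 -0.5182  0.0204] [ 0.3   0.19 -0.35 -0.07]
[ 0.5515 -0.2759 -0.7319  0.0252 -0.1573] -41.93483544006893
[[ 6.   3.   6.7  2.6]
 [ 1.   3.8  2.   1.9]
 [ 0.1 -0.7 -0.1 -0.3]
 [-0.1  0.   0.2  1. ]
 [-0.7 -0.8 -0.6 -2. ]
 [-4.3 -1.3 -4.7  0.2]
 [-3.  -4.6 -3.9 -4.1]]
bar [ 0.44697916 -0.18198983  0.12      ] hinge [ 0.62030911 -0.33770023  0.1       ] grip [ 0.46513438 -0.40975842  0.192     ]
```

```bash
cat > fit.py <<'E'
from h import *
from scipy.optimize import least_squares
T=bot.camera_params("top");S=bot.camera_params("scene")
t=lambda u,v:(240+u/4,135+v/4)
s=lambda u,v:(240+u/4,120+v/4)
# q: x,y,yaw, bx,by,half, gx,gy, plate h, tub y,
def pts(q):
    x,y,w,bx,by,hb,gx,gy,h=q
    return [((bx,by+hb,.12),t(165,355),s(177,395)),((bx,by-hb,.12),t(283,440),s(325,455)),
     ((gx,gy+.036,.192),t(520,350),s(532,268)),((gx,gy-.036,.192),t(597,414),s(630,303)),
     ((.1125,-.15,h),t(575,318),s(555,318)),((-.1125,-.15,h),t(410,523),s(472,543)),((-.1125,.15,h),t(133,292),s(115,402))]
def L(q,p):
    x,y,w=q[:3];return np.array([x+np.cos(w)*p[0]-np.sin(w)*p[1],y+np.sin(w)*p[0]+np.cos(w)*p[1],p[2]])
def res(q):
    return np.array([np.r_[proj(T,L(q,p))[0]-a,proj(S,L(q,p))[0]-b] for p,a,b in pts(q)]).ravel()
r=least_squares(res,[.55,-.27,-.7,-.14,0,.055,.03,-.16,.01])
if __name__=="__main__":
    q=r.x;print(q.round(4),np.degrees(q[2]));print(r.fun.reshape(-1,4).round(1))
    print(L(q,(q[3],q[4],.12)),L(q,(q[6],q[7],.192)))
E
python3 fit.py
```

```text
[ 0.5466 -0.2847 -0.6929 -0.1409  0.0297  0.0559  0.0172 -0.1483 -0.0055] -39.70207594045508
[[ 0.8 -1.1  0.1  0.2]
 [-0.4  1.2 -0.4 -0.2]
 [-0.2 -0.4 -0.2  0.1]
 [ 0.3 -0.3  0.3  0.6]
 [ 1.  -1.   0.7 -1. ]
 [-0.1 -0.2 -0.3  1.7]
 [-0.4 -0.4 -0.4  0.8]]
[ 0.45717353 -0.17179613  0.12      ] [ 0.46511705 -0.40975961  0.192     ]
```

Run:
```python
from fit import *
from scipy.spatial.transform import Rotation as R
q=r.x
o=bot.observe();M=R.from_euler('xyz',o["tool_rot"]).as_matrix();print(M.round(3),"jaw yaw",np.degrees(np.arctan2(M[1,1],M[0,1])))
def tri(a,b):
    z=least_squares(lambda p:np.r_[proj(T,p)[0]-a,proj(S,p)[0]-b],[.5,-.2,.1]);print(z.x.round(3),z.fun.round(1))
tri(t(540,595),s(655,440)); tri((363,277),(387,262)); tri((470,248),(493,170))
tri((194,215),(190,241)); tri((216,254),(222,279));tri((328,365),(373,380))
for p in [(.0925,.0297,.1),(-.0274,q[7],.07)]:print(L(q,p))
print(bot.camera_params("wrist"))
```

```text
[[-0.001  0.258  0.966]
 [-0.001  0.966 -0.258]
 [-1.    -0.001 -0.   ]] jaw yaw 75.05718229435084
[ 0.317 -0.375  0.273] [-0.4 -0.3  0.5  0.1]
[ 0.324 -0.397  0.012] [ 1.7  1.1 -1.8 -0.4]
[ 0.4   -0.623  0.319] [ 5.   3.9 -5.9 -1.4]
[0.52  0.149 0.073] [ 0.5  0.2 -0.5 -0.1]
[0.399 0.084 0.026] [ 0.1  0.  -0.1 -0. ]
[ 0.027 -0.281 -0.137] [-2.7 -1.8  2.7  0.6]
[ 0.63670701 -0.32090247  0.1       ]
[ 0.43076879 -0.38124103  0.07      ]
{'fx': 336.6728748347765, 'fy': 336.6728748347765, 'cx': 278.1438404811877, 'cy': 213.43667890115316, 'distortion': array([-0.07365595,  0.        ,  0.        ,  0.        ,  0.        ]), 'pose': array([[ 2.57936498e-01,  9.17636730e-01,  3.02343506e-01,
         5.66539386e-02],
       [ 9.66161650e-01, -2.44769387e-01, -8.13610079e-02,
         5.29638405e-01],
       [-6.55414613e-04,  3.13098674e-01, -9.49720375e-01,
         3.84649750e-01],
       [ 0.00000000e+00,  0.00000000e+00,  0.00000000e+00,
         1.00000000e+00]])}
```

```bash
python3 -m crank '[[-0.012,-0.047,0.015,0],[-0.025,-0.094,0.03,0],[-0.038,-0.14,0.045,0],[-0.05,-0.187,0.06,0],[-0.05,-0.187,0.06,0]]' 0.15 25
python3 - <<'E'
from h import *
o=bot.observe();p=o["eef_pos"];a0=np.arctan2(p[1],p[0]);ra=np.hypot(p[0],p[1])
print(p,np.degrees(a0),ra,o["joint_pos"],o["contact_force"])
for i in range(1,13):
    a=a0-np.radians(9.6*i);rr=ra
    print([round(rr*np.cos(a)-p[0],3),round(rr*np.sin(a)-p[1],3),0,-9.6*i])
E
```

```text
time_s: 0.72
eef_pos: [0.0848, 0.3188, 0.2994]
tool_rot: [1.13, 1.568, 0.869]
contact_force: [1.1, 0.4, -0.3]
finger_gap: 0.455
[0.08482229 0.31879762 0.29936232] 75.10053648593943 0.3298889857310265 [ 9.50627084e-01 -1.88151835e-01  1.87616270e+00 -2.03811492e-04
  1.45112287e+00 -3.58521865e-01] [ 1.137903    0.44203468 -0.28318652]
[np.float64(0.052), np.float64(-0.019), 0, -9.6]
[np.float64(0.1), np.float64(-0.046), 0, -19.2]
[np.float64(0.143), np.float64(-0.08), 0, -28.799999999999997]
[np.float64(0.18), np.float64(-0.122), 0, -38.4]
[np.float64(0.209), np.float64(-0.169), 0, -48.0]
[np.float64(0.23), np.float64(-0.22), 0, -57.599999999999994]
[np.float64(0.242), np.float64(-0.273), 0, -67.2]
[np.float64(0.245), np.float64(-0.329), 0, -76.8]
[np.float64(0.239), np.float64(-0.383), 0, -86.39999999999999]
[np.float64(0.223), np.float64(-0.436), 0, -96.0]
[np.float64(0.199), np.float64(-0.486), 0, -105.6]
[np.float64(0.168), np.float64(-0.531), 0, -115.19999999999999]
```

```bash
python3 -m crank '[[0.052,-0.019,0.003,-9.6],[0.1,-0.046,0.006,-19.2],[0.143,-0.08,0.01,-28.8],[0.18,-0.122,0.015,-38.4],[0.209,-0.169,0.02,-48],[0.23,-0.22,0.02,-57.6],[0.242,-0.273,0.02,-67.2],[0.245,-0.329,0.02,-76.8],[0.239,-0.383,0.02,-86.4],[0.223,-0.436,0.02,-96],[0.199,-0.486,0.02,-105.6],[0.168,-0.531,0.02,-115]]'
python3 - <<'E'
from h import *
from scipy.spatial.transform import Rotation as R
o=bot.observe();M=R.from_euler('xyz',o["tool_rot"]).as_matrix();print("jaw yaw",np.degrees(np.arctan2(M[1,1],M[0,1])),o["joint_pos"],o["contact_force"])
c=bot.camera_params("wrist");np.save("w1.npy",c["pose"])
cv2.imwrite("pics/w1.png",bot.read_camera("wrist"))
E
```

```text
time_s: 2.22
eef_pos: [0.2523, -0.2143, 0.3188]
tool_rot: [1.207, 1.569, -1.067]
contact_force: [0.4, 0.0, 0.1]
finger_gap: 0.426
jaw yaw -40.30385714896203 [-1.06319483e+00 -1.93723093e-01  1.83110461e+00 -5.30557396e-06
  1.50288910e+00 -3.59759172e-01] [0.41785646 0.02248081 0.06744394]
```

View pics/w1.png

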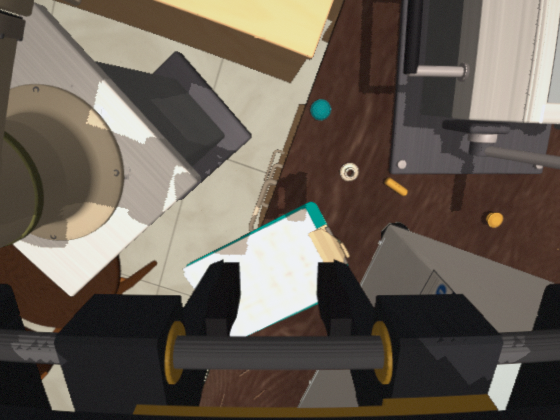

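```bash
python3 -m crank '[[0.04,-0.038,0,0.3],[0.08,-0.077,0,0.6],[0.12,-0.115,0,0.6],[0.151,-0.145,-0.005,0.6],[0.151,-0.145,-0.005,0.6]]'
python3 - <<'E'
from h import *
from scipy.spatial.transform import Rotation as R
o=bot.observe();M=R.from_euler('xyz',o["tool_rot"]).as_matrix();print("jaw yaw",np.degrees(np.arctan2(M[1,1],M[0,1])),o["joint_pos"],o["contact_force"])
c=bot.camera_params("wrist");np.save("w2.npy",c["pose"])
cv2.imwrite("pics/w2.png",bot.read_camera("wrist"))
E
```

```text
time_s: 2.9
eef_pos: [0.4016, -0.3648, 0.3102]
tool_rot: [-1.236, 1.566, 2.771]
contact_force: [-0.8, -0.4, -0.7]
finger_gap: 0.423
jaw yaw -40.45364302411793 [-0.9523086   0.31561063  1.30924143 -0.00243193  1.52043608 -0.24613546] [-0.75539785 -0.42305393 -0.68463673]
```

View pics/w2.png

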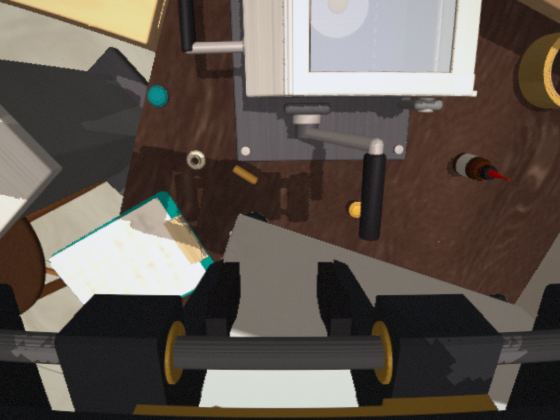

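```bash
cat >> h.py <<'E'
def ray(c,uv,z):
    K=np.array([[c["fx"],0,c["cx"]],[0,c["fy"],c["cy"]],[0,0,1.]])
    n=cv2.undistortPoints(np.array([[uv]],float),K,c["distortion"])[0,0]
    d=c["pose"][:3,:3]@np.r_[n,1];o=c["pose"][:3,3]
    return o+d*(z-o[2])/d[2]
E
python3 - <<'E'
from h import *
c=bot.camera_params("wrist");c["pose"]=np.load("w2.npy")
a=ray(c,(374,154),.192);b=ray(c,(370,240),.192);print(a,b,np.linalg.norm(a-b),(a+b)/2,np.degrees(np.arctan2(*(a-b)[1::-1]))-90)
a=ray(c,(236,158),.0);b=ray(c,(409,160),.0);print(a,b,np.linalg.norm(a-b),np.degrees(np.arctan2(*(b-a)[1::-1])))
a=ray(c,(186,0),.12);b=ray(c,(190,47),.12);print(a,b,np.degrees(np.arctan2(*(a-b)[1::-1]))-90)
a=ray(c,(309,72),.17);b=ray(c,(452,73),.17);print(a,b,np.degrees(np.arctan2(*(b-a)[1::-1])))
E
```

```text
[ 0.48705861 -0.37883957  0.192     ] [ 0.44184676 -0.43651627  0.192     ] 0.07328515679385195 [ 0.46445268 -0.40767792  0.192     ] -38.09233621190637
[ 0.3631585  -0.31790918  0.        ] [ 0.54221991 -0.47292264  0.        ] 0.23683782964429784 -40.882738674433405
[ 0.44981793 -0.1779332   0.12      ] [ 0.42485991 -0.20923773  0.12      ] -38.56415431828694
[ 0.48846591 -0.29859007  0.17      ] [ 0.57788388 -0.37295709  0.17      ] -39.749574784560714
```

```bash
python3 -m crank '[[0.031,-0.022,-0.02,0.7],[0.063,-0.0445,-0.05,0.7],[0.063,-0.0445,-0.08,0.7],[0.063,-0.0445,-0.08,0.7]]'
python3 - <<'E'
from h import *
o=bot.observe();print(o["eef_pos"],o["tool_rot"],o["contact_force"])
c=bot.camera_params("wrist");np.save("w3.npy",c["pose"])
cv2.imwrite("pics/w3.png",bot.read_camera("wrist"))
E
```

```text
time_s: 3.45
eef_pos: [0.4632, -0.4074, 0.2296]
tool_rot: [-1.444, 1.563, 2.575]
contact_force: [0.1, 0.1, 0.1]
finger_gap: 0.425
[ 0.4632094  -0.40744823  0.22960763] [-1.44394949  1.56341488  2.5749015 ] [0.06227487 0.07497346 0.10323723]
```

View pics/w3.png

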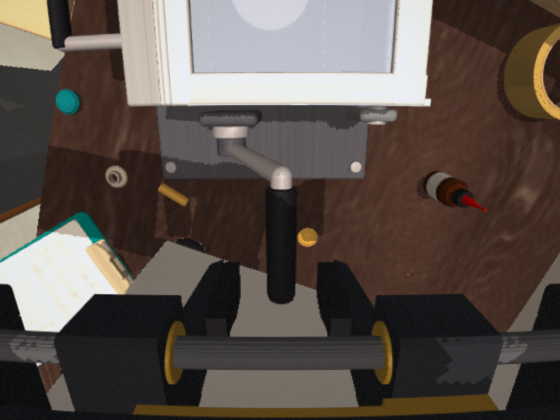

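Run:
```python
from h import *
c=bot.camera_params("wrist");c["pose"]=np.load("w3.npy")
a=ray(c,(281,186),.192);b=ray(c,(281,297),.192);print(a,b,np.linalg.norm(a-b),(a+b)/2,np.degrees(np.arctan2(*(a-b)[1::-1]))-90)
print(proj(c,[.4632,-.4074,.2296]),proj(c,[.4632,-.4074,.2106]))
```

```text
[ 0.48821022 -0.3782693   0.192     ] [ 0.44249777 -0.43355567  0.192     ] 0.07173709533550748 [ 0.465354   -0.40591249  0.192     ] -39.584981764492255
[[279.51255402 280.32398463]] [[279.67887957 262.82284071]]
```

```bash
python3 -m crank '[[0.002,0.001,-0.028,0],[0.002,0.001,-0.056,0],[0.002,0.001,-0.056,0]]'
python3 -m crank '[[0,0,0,0],[0,0,0,0],[0,0,0,0],[0,0,0,0]]' 1 25
python3 - <<'E'
from h import *
o=bot.observe();print(o["eef_pos"],o["tool_rot"],o["contact_force"],o["finger_gap"])
E
```

```text
time_s: 3.88
eef_pos: [0.4652, -0.4066, 0.1763]
tool_rot: [-1.245, 1.566, 2.773]
contact_force: [0.3, -0.3, 0.7]
finger_gap: 0.426
time_s: 4.38
eef_pos: [0.4654, -0.407, 0.178]
tool_rot: [-0.768, 1.568, -3.033]
contact_force: [-0.8, 0.8, 6.0]
finger_gap: 0.195
[ 0.46544675 -0.40703736  0.17795636] [-0.76812607  1.56781756 -3.03265034] [-0.79784885  0.76607722  5.95477981] 0.1953635807853044
```

Run:
```python
import numpy as np
w=np.radians(-39.7)
for th in np.r_[np.arange(.1,1.11,.1),1.12,1.15]:
    d=.13*(np.sin(th-.35)+np.sin(.35));z=.13*(np.cos(th-.35)-np.cos(.35))
    print(round(th,2),[float(round(v,4)) for v in (-d*np.cos(w),-d*np.sin(w),z)])
```

```text
0.1 [-0.0096, 0.0079, 0.0038]
0.2 [-0.0194, 0.0161, 0.0064]
0.3 [-0.0293, 0.0243, 0.0077]
0.4 [-0.0393, 0.0326, 0.0077]
0.5 [-0.0492, 0.0409, 0.0064]
0.6 [-0.059, 0.049, 0.0038]
0.7 [-0.0686, 0.0569, 0.0]
0.8 [-0.0778, 0.0646, -0.0051]
0.9 [-0.0866, 0.0719, -0.0113]
1.0 [-0.0948, 0.0787, -0.0186]
1.1 [-0.1025, 0.0851, -0.027]
1.12 [-0.1039, 0.0863, -0.0288]
1.15 [-0.106, 0.088, -0.0315]
```

```bash
python3 -m crank '[[-0.005,0.004,0.002,0],[-0.01,0.008,0.004,0],[-0.019,0.016,0.006,0],[-0.029,0.024,0.008,0],[-0.039,0.033,0.008,0],[-0.049,0.041,0.006,0],[-0.049,0.041,0.006,0]]'
python3 - <<'E'
from h import *
o=bot.observe();print(o["eef_pos"],o["tool_rot"],o["contact_force"],o["finger_gap"])
E
```

```text
time_s: 5.25
eef_pos: [0.4173, -0.367, 0.1865]
tool_rot: [1.032, 1.565, -1.233]
contact_force: [4.9, -2.7, 9.5]
finger_gap: 0.196
[ 0.41731623 -0.36699069  0.18653693] [ 1.03178014  1.5645421  -1.23293354] [ 4.8542358  -2.70585172  9.46077542] 0.19604587855669872
```

```bash
python3 -m crank '[[-0.011,0.009,-0.002,0],[-0.0205,0.017,-0.006,0],[-0.030,0.0245,-0.011,0],[-0.0385,0.032,-0.017,0],[-0.0467,0.0387,-0.024,0],[-0.0545,0.045,-0.032,0],[-0.0545,0.045,-0.032,0]]'
python3 - <<'E'
from h import *
o=bot.observe();print(o["eef_pos"],o["tool_rot"],o["contact_force"],o["finger_gap"])
E
```

```text
time_s: 6.12
eef_pos: [0.3642, -0.3232, 0.1563]
tool_rot: [1.28, 1.557, -0.985]
contact_force: [8.9, -3.5, 6.8]
finger_gap: 0.196
[ 0.36418578 -0.32324054  0.15634075] [ 1.27968753  1.55694703 -0.98540757] [ 8.93590227 -3.46730394  6.79216271] 0.19634774516209566
```

```bash
python3 -m crank '[[-0.0025,0.002,-0.003,0],[-0.005,0.004,-0.006,0],[-0.005,0.004,-0.006,0],[-0.005,0.004,-0.006,0]]'
python3 - <<'E'
from h import *
o=bot.observe();print(o["eef_pos"],o["tool_rot"],o["contact_force"],o["finger_gap"])
cv2.imwrite("pics/w4.png",bot.read_camera("wrist"));cv2.imwrite("pics/s4.png",cv2.resize(bot.read_camera("scene")[120:270,240:440],None,fx=4,fy=4))
E
```

```text
time_s: 6.62
eef_pos: [0.3624, -0.3219, 0.1539]
tool_rot: [1.39, 1.543, -0.876]
contact_force: [14.1, -3.4, 13.1]
finger_gap: 0.196
[ 0.36236311 -0.32188411  0.15391702] [ 1.39015215  1.54302386 -0.87551476] [14.10537911 -3.43573889 13.09506131] 0.196184804048053
```

View pics/w4.png

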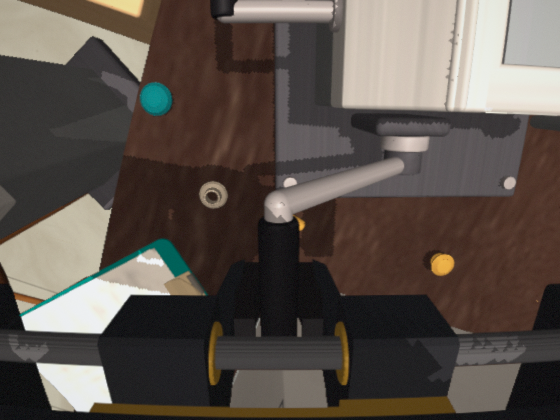

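View pics/s4.png

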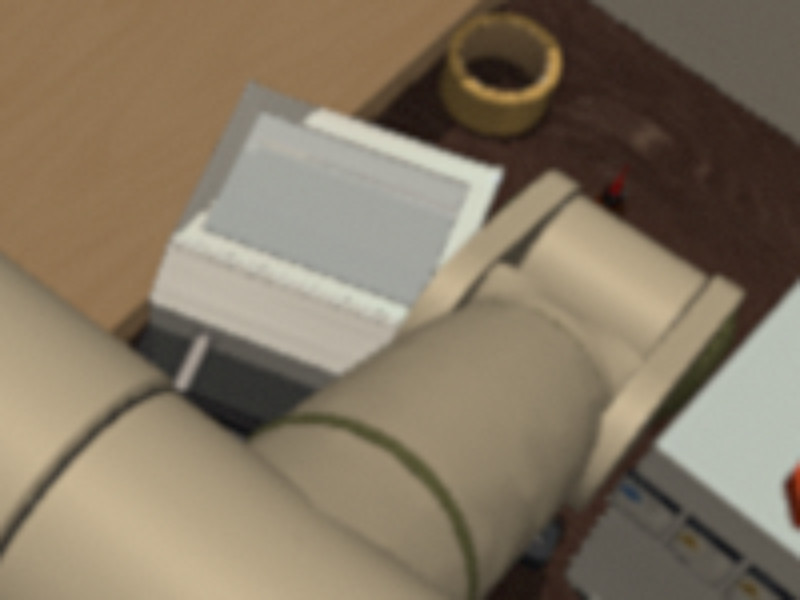

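```bash
python3 -m crank '[[-0.005,0.004,-0.006,0],[-0.007,0.006,-0.008,0],[-0.007,0.006,-0.008,0],[-0.007,0.006,-0.008,0]]'
python3 - <<'E'
from h import *
o=bot.observe();print(o["eef_pos"],o["tool_rot"],o["contact_force"],o["finger_gap"])
E
```

```text
time_s: 7.22
eef_pos: [0.3618, -0.3216, 0.1529]
tool_rot: [1.434, 1.515, -0.833]
contact_force: [27.6, -9.1, 27.8]
finger_gap: 0.195
[ 0.36175931 -0.32162987  0.15294938] [ 1.43383011  1.51512311 -0.83277841] [27.62674062 -9.1496961  27.82068405] 0.19483425631849471
```

Run:
```python
import numpy as np
w=np.radians(-39.6)
f=lambda th:np.array([-.13*np.sin(th-.35)*np.cos(w),-.13*np.sin(th-.35)*np.sin(w),.13*np.cos(th-.35)])
for k,(a,b) in enumerate([(1.1,.72),(.72,.34),(.34,-.04)]):
    print("[",",".join("[%.4f,%.4f,%.4f,0]"%tuple(f(th)-f(a)) for th in np.linspace(a,b,11)[1:]),"]")
```

```text
[ [0.0028,-0.0023,0.0033,0],[0.0058,-0.0048,0.0065,0],[0.0088,-0.0073,0.0095,0],[0.0119,-0.0098,0.0123,0],[0.0151,-0.0125,0.0150,0],[0.0183,-0.0152,0.0176,0],[0.0217,-0.0179,0.0199,0],[0.0251,-0.0207,0.0222,0],[0.0285,-0.0236,0.0242,0],[0.0321,-0.0265,0.0261,0] ]
[ [0.0036,-0.0030,0.0017,0],[0.0072,-0.0060,0.0032,0],[0.0109,-0.0090,0.0046,0],[0.0146,-0.0120,0.0057,0],[0.0183,-0.0151,0.0067,0],[0.0220,-0.0182,0.0075,0],[0.0258,-0.0214,0.0081,0],[0.0296,-0.0245,0.0085,0],[0.0334,-0.0276,0.0087,0],[0.0372,-0.0308,0.0088,0] ]
[ [0.0038,-0.0031,-0.0001,0],[0.0076,-0.0063,-0.0005,0],[0.0114,-0.0094,-0.0010,0],[0.0152,-0.0125,-0.0017,0],[0.0189,-0.0156,-0.0026,0],[0.0226,-0.0187,-0.0037,0],[0.0263,-0.0218,-0.0049,0],[0.0299,-0.0248,-0.0063,0],[0.0335,-0.0277,-0.0080,0],[0.0371,-0.0307,-0.0098,0] ]
```

```bash
python3 -m crank '[[0.003,-0.002,0.003,0],[0.006,-0.005,0.0065,0],[0.009,-0.007,0.0095,0],[0.012,-0.010,0.012,0],[0.015,-0.0125,0.015,0],[0.018,-0.015,0.0175,0],[0.0215,-0.018,0.020,0],[0.025,-0.0205,0.022,0],[0.0285,-0.0235,0.024,0],[0.032,-0.0265,0.026,0]]'
python3 -m crank '[[0.0036,-0.003,0.0017,0],[0.007,-0.006,0.003,0],[0.011,-0.009,0.0046,0],[0.0146,-0.012,0.0057,0],[0.018,-0.015,0.0067,0],[0.022,-0.018,0.0075,0],[0.026,-0.0214,0.008,0],[0.0296,-0.0245,0.0085,0],[0.0334,-0.0276,0.0087,0],[0.037,-0.031,0.0088,0]]'
```

```text
time_s: 8.48
eef_pos: [0.3939, -0.3484, 0.179]
tool_rot: [1.431, 1.514, -0.835]
contact_force: [4.0, -4.2, -0.4]
finger_gap: 0.193
time_s: 9.72
eef_pos: [0.4312, -0.3794, 0.1879]
tool_rot: [1.438, 1.514, -0.828]
contact_force: [0.3, -0.8, -0.6]
finger_gap: 0.196
```

```bash
python3 -m crank '[[0.0038,-0.003,-0.0001,0],[0.0076,-0.006,-0.0005,0],[0.0114,-0.009,-0.001,0],[0.015,-0.0125,-0.0017,0],[0.019,-0.0155,-0.0026,0],[0.0226,-0.0187,-0.0037,0],[0.026,-0.0218,-0.005,0],[0.03,-0.0248,-0.0063,0],[0.0335,-0.0277,-0.008,0],[0.037,-0.0305,-0.0098,0],[0.037,-0.0305,-0.0098,0]]'
```

```text
time_s: 11.1
eef_pos: [0.4666, -0.4086, 0.1788]
tool_rot: [1.413, 1.521, -0.853]
contact_force: [-17.7, 10.3, 11.2]
finger_gap: 0.198
```

```bash
python3 -m crank '[[0,0,0,0],[0,0,0,0]]'
python3 -m crank '[[0,0,0,0],[0,0,0,0],[0,0,0,0]]' 0.1
python3 - <<'E'
from h import *
o=bot.observe();print(o["eef_pos"],o["tool_rot"],o["contact_force"],o["finger_gap"])
cv2.imwrite("pics/w5.png",bot.read_camera("wrist"))
E
```

```text
time_s: 11.35
eef_pos: [0.466, -0.4081, 0.1791]
tool_rot: [1.405, 1.523, -0.861]
contact_force: [-9.0, 4.1, 4.3]
finger_gap: 0.196
time_s: 11.72
eef_pos: [0.4662, -0.4081, 0.179]
tool_rot: [1.411, 1.523, -0.855]
contact_force: [0.2, 0.7, 0.4]
finger_gap: 0.449
[ 0.46621092 -0.40807519  0.17900872] [ 1.41077944  1.52295828 -0.85523195] [0.17431587 0.66876616 0.4343712 ] 0.44899840019488024
```

View pics/w5.png

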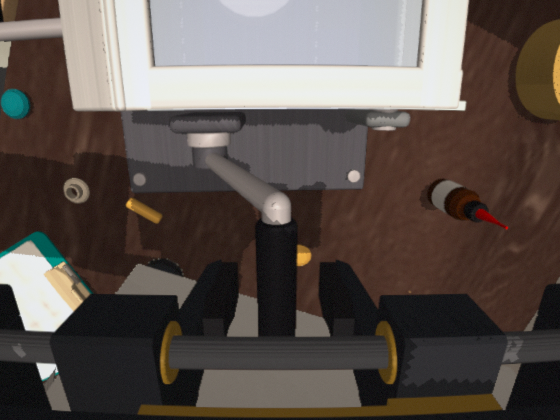

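```bash
python3 -m crank '[[0,0,0.03,0],[0,0,0.08,0],[0,0,0.12,0],[-0.01,0.05,0.12,0],[-0.01,0.1,0.12,0],[-0.01,0.15,0.12,0],[-0.01,0.2,0.12,0],[-0.01,0.236,0.12,0],[-0.01,0.236,0.12,0]]'
python3 - <<'E'
from h import *
from scipy.spatial.transform import Rotation as R
o=bot.observe();M=R.from_euler('xyz',o["tool_rot"]).as_matrix();print(M.round(3),"jaw yaw",np.degrees(np.arctan2(M[1,1],M[0,1])),o["joint_pos"],o["contact_force"])
c=bot.camera_params("wrist");np.save("w6.npy",c["pose"])
cv2.imwrite("pics/w6.png",bot.read_camera("wrist"))
E
```

```text
time_s: 12.9
eef_pos: [0.4563, -0.1704, 0.2995]
tool_rot: [1.42, 1.522, -0.844]
contact_force: [-0.3, -0.2, 0.1]
finger_gap: 0.446
[[ 0.032  0.769 -0.638]
 [-0.036 -0.637 -0.77 ]
 [-0.999  0.048  0.007]] jaw yaw -39.657589188685726 [-0.59211083  0.16541392  1.52744949 -0.01227247  1.40164183  0.10200221] [-0.27324443 -0.24124425  0.1275837 ]
```

View pics/w6.png

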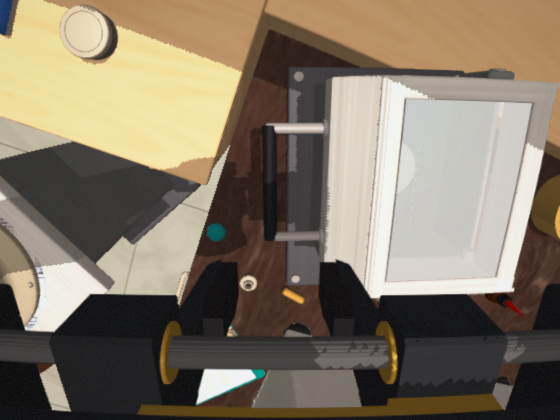

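```bash
python3 - <<'E'
from h import *
c=bot.camera_params("wrist");c["pose"]=np.load("w6.npy")
a=ray(c,(269.5,128),.12);b=ray(c,(270,237),.12);print(a,b,np.linalg.norm(a-b),(a+b)/2,np.degrees(np.arctan2(*(a-b)[1::-1]))-90)
E
python3 - <<'E'
import cv2;a=cv2.imread('pics/w6.png')[100:260,240:400];cv2.imwrite('pics/w6z.png',cv2.resize(a,None,fx=3.7,fy=3.7))
E
```

```text
[ 0.49365613 -0.12472574  0.12      ] [ 0.42247132 -0.21001909  0.12      ] 0.11109560827904627 [ 0.45806373 -0.16737242  0.12      ] -39.84797363280757
```

View pics/w6z.png

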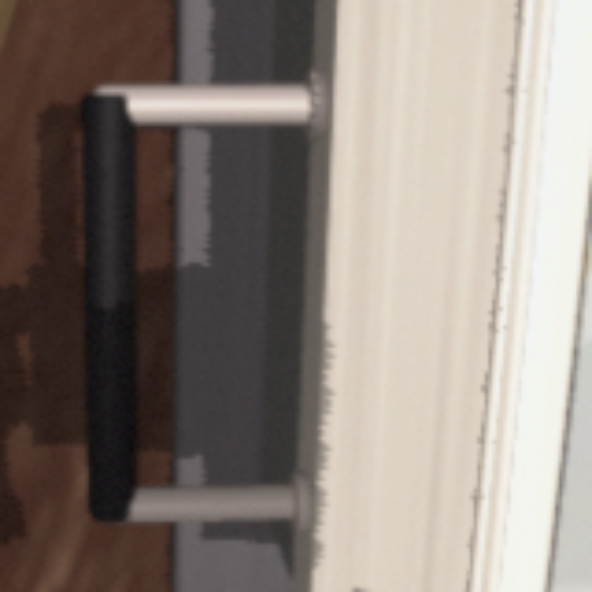

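```bash
python3 -m crank '[[0.002,0.001,-0.05,0],[0.002,0.001,-0.1,0],[0.002,0.001,-0.13,0],[0.002,0.001,-0.13,0]]' 0.25
python3 - <<'E'
from h import *
o=bot.observe();print(o["eef_pos"],o["tool_rot"],o["contact_force"])
c=bot.camera_params("wrist");np.save("w7.npy",c["pose"])
cv2.imwrite("pics/w7.png",bot.read_camera("wrist"))
E
```

```text
time_s: 13.45
eef_pos: [0.4576, -0.1713, 0.1677]
tool_rot: [1.386, 1.526, -0.88]
contact_force: [-0.7, -0.5, 1.0]
finger_gap: 0.377
[ 0.45760921 -0.17133964  0.16771252] [ 1.38600279  1.52603839 -0.87974736] [-0.72057738 -0.52238638  0.98026386]
```

View pics/w7.png

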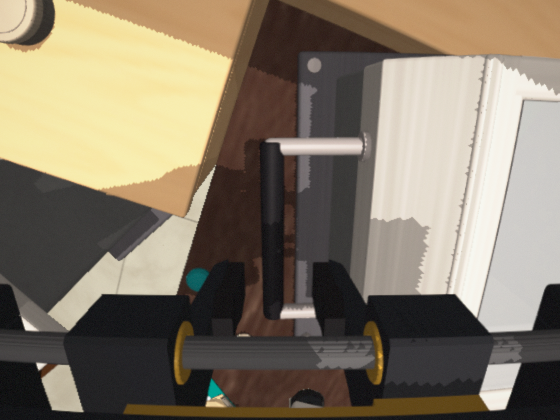

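Run:
```python
from h import *
c=bot.camera_params("wrist");c["pose"]=np.load("w7.npy")
a=ray(c,(271,145),.12);b=ray(c,(273,313),.12);print(a,b,np.linalg.norm(a-b),(a+b)/2,np.degrees(np.arctan2(*(a-b)[1::-1]))-90)
p=np.array([.4576,-.1713,.1677]);print(proj(c,p),proj(c,p+[0.0015,-.0017,-.0477]))
```

```text
[ 0.49377057 -0.123748    0.12      ] [ 0.42211167 -0.21060939  0.12      ] 0.1126050624416069 [ 0.45794112 -0.1671787   0.12      ] -39.521947420442345
[[279.43282751 280.27952199]] [[279.4762653  241.93196183]]
```

```bash
python3 -m crank '[[-0.001,0.003,-0.025,0],[-0.001,0.003,-0.05,0],[-0.001,0.003,-0.058,0],[-0.001,0.003,-0.058,0]]'
python3 - <<'E'
from h import *
o=bot.observe();print(o["eef_pos"],o["tool_rot"],o["contact_force"])
c=bot.camera_params("wrist");np.save("w7.npy",c["pose"])
cv2.imwrite("pics/w8.png",bot.read_camera("wrist"))
E
```

```text
time_s: 14.0
eef_pos: [0.4579, -0.1692, 0.1124]
tool_rot: [1.414, 1.522, -0.852]
contact_force: [0.2, -0.2, 0.3]
finger_gap: 0.374
[ 0.45791456 -0.16921804  0.11240402] [ 1.41389264  1.52150691 -0.85188774] [ 0.24334423 -0.21425958  0.2886529 ]
```

View pics/w8.png

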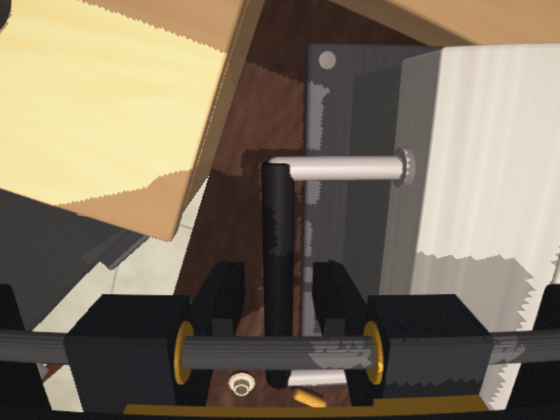

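```bash
python3 -m crank '[[0,0,-0.005,0],[0,0,-0.005,0],[0,0,-0.005,0]]'
python3 -m crank '[[0,0,0,0],[0,0,0,0],[0,0,0,0],[0,0,0,0]]' 1 20
python3 - <<'E'
from h import *
from fit import L,r
o=bot.observe();print(o["eef_pos"],o["tool_rot"],o["contact_force"],o["finger_gap"])
cv2.imwrite("pics/w9.png",bot.read_camera("wrist"))
f=lambda th:.234*np.array([-np.cos(th+.0856)*np.cos(w),-np.cos(th+.0856)*np.sin(w),np.sin(th+.0856)])
w=np.radians(-39.7)
for a in (0,.5,1.0):
    print(a);
    for th in np.arange(a,a+.61,.05):print(round(th,2),(f(th)-f(0)).round(4))
E
```

```text
time_s: 14.42
eef_pos: [0.4581, -0.1693, 0.1079]
tool_rot: [1.419, 1.521, -0.847]
contact_force: [-0.4, 0.8, -1.0]
finger_gap: 0.379
time_s: 14.92
eef_pos: [0.4581, -0.1692, 0.1079]
tool_rot: [1.418, 1.521, -0.847]
contact_force: [-0.1, 0.7, 1.6]
finger_gap: 0.149
[ 0.45809075 -0.16924087  0.10792702] [ 1.41849352  1.52069251 -0.84718309] [-0.12662107  0.68541764  1.61557792] 0.14913295376689345
0
0.0 [0. 0. 0.]
0.05 [ 0.001  -0.0008  0.0116]
0.1 [ 0.0024 -0.002   0.0232]
0.15 [ 0.0043 -0.0036  0.0346]
0.2 [ 0.0066 -0.0055  0.0459]
0.25 [ 0.0094 -0.0078  0.0571]
0.3 [ 0.0126 -0.0104  0.068 ]
0.35 [ 0.0162 -0.0134  0.0787]
0.4 [ 0.0202 -0.0167  0.0892]
0.45 [ 0.0246 -0.0204  0.0994]
0.5 [ 0.0293 -0.0244  0.1093]
0.55 [ 0.0345 -0.0286  0.1189]
0.6 [ 0.04   -0.0332  0.1281]
0.5
0.5 [ 0.0293 -0.0244  0.1093]
0.55 [ 0.0345 -0.0286  0.1189]
0.6 [ 0.04   -0.0332  0.1281]
0.65 [ 0.0459 -0.0381  0.137 ]
0.7 [ 0.0521 -0.0433  0.1455]
0.75 [ 0.0586 -0.0487  0.1536]
0.8 [ 0.0654 -0.0543  0.1612]
0.85 [ 0.0726 -0.0602  0.1684]
0.9 [ 0.0799 -0.0664  0.1751]
0.95 [ 0.0876 -0.0727  0.1813]
1.0 [ 0.0954 -0.0792  0.187 ]
1.05 [ 0.1035 -0.0859  0.1922]
1.1 [ 0.1117 -0.0928  0.1968]
1.0
1.0 [ 0.0954 -0.0792  0.187 ]
1.05 [ 0.1035 -0.0859  0.1922]
1.1 [ 0.1117 -0.0928  0.1968]
1.15 [ 0.1202 -0.0998  0.201 ]
1.2 [ 0.1287 -0.1069  0.2045]
1.25 [ 0.1374 -0.1141  0.2076]
1.3 [ 0.1462 -0.1214  0.21  ]
1.35 [ 0.1551 -0.1288  0.2119]
1.4 [ 0.1641 -0.1362  0.2131]
1.45 [ 0.173  -0.1437  0.2138]
1.5 [ 0.182  -0.1511  0.214 ]
1.55 [ 0.191  -0.1586  0.2135]
1.6 [ 0.2    -0.166   0.2125]
```

View pics/w9.png

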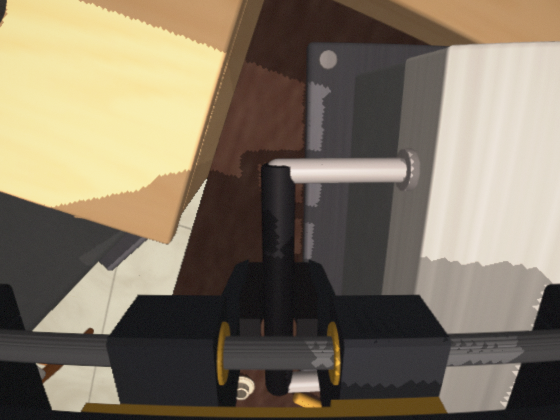

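```bash
python3 -m crank '[[0.0005,-0.0004,0.006,0],[0.001,-0.001,0.0116,0],[0.0024,-0.002,0.023,0],[0.0043,-0.0036,0.0346,0],[0.0066,-0.0055,0.046,0],[0.0094,-0.0078,0.057,0],[0.0126,-0.0104,0.068,0],[0.0162,-0.0134,0.0787,0],[0.02,-0.0167,0.089,0],[0.0246,-0.0204,0.0994,0],[0.029,-0.0244,0.109,0]]'
python3 - <<'E'
from h import *
o=bot.observe();print(o["eef_pos"],o["tool_rot"],o["contact_force"],o["finger_gap"])
print(o["eef_pos"]-[.4581,-.1692,.1079])
E
```

```text
time_s: 16.35
eef_pos: [0.4861, -0.1925, 0.2179]
tool_rot: [1.405, 1.525, -0.86]
contact_force: [-8.5, 9.2, 5.2]
finger_gap: 0.152
[ 0.48614802 -0.1925308   0.2178705 ] [ 1.4054617   1.525045   -0.85980528] [-8.53812102  9.18122223  5.20782554] 0.1517709557263243
[ 0.02804802 -0.0233308   0.1099705 ]
```

```bash
python3 -m crank '[[0.0047,-0.0038,0.0098,0],[0.010,-0.0082,0.0192,0],[0.0158,-0.013,0.0285,0],[0.022,-0.0183,0.0372,0],[0.0285,-0.0236,0.0453,0],[0.0353,-0.0292,0.053,0],[0.0424,-0.035,0.0603,0]]'
python3 - <<'E'
from h import *
o=bot.observe();print(o["eef_pos"],o["tool_rot"],o["contact_force"],o["finger_gap"])
print(o["eef_pos"]-[.4581,-.1692,.1079])
cv2.imwrite("pics/w10.png",bot.read_camera("wrist"))
cv2.imwrite("pics/s10.png",bot.read_camera("scene"))
E
```

```text
time_s: 17.23
eef_pos: [0.5285, -0.2276, 0.2797]
tool_rot: [1.399, 1.526, -0.866]
contact_force: [-4.9, 2.2, 3.6]
finger_gap: 0.144
[ 0.52852207 -0.22755615  0.27967291] [ 1.3987662   1.52552573 -0.8663813 ] [-4.93417535  2.17273163  3.5587088 ] 0.14414883566462888
[ 0.07042207 -0.05835615  0.17177291]
```

View pics/w10.png

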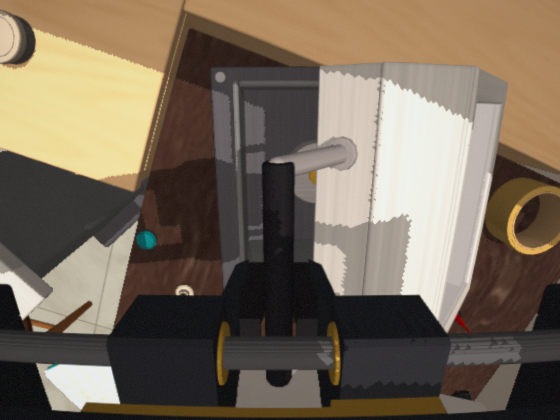

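View pics/s10.png

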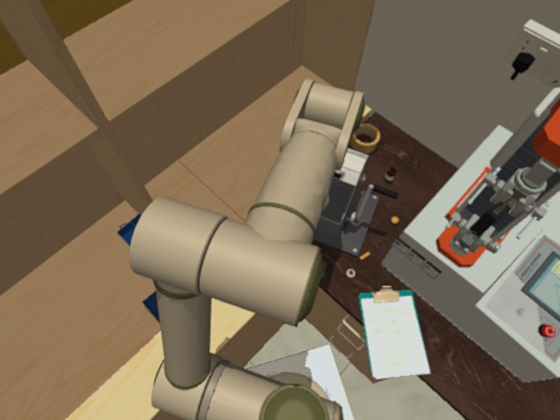

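Run:
```python
import numpy as np
w=np.radians(-39.7);e=.065
f=lambda th:.234*np.array([-np.cos(th+e)*np.cos(w),-np.cos(th+e)*np.sin(w),np.sin(th+e)])
for th in np.arange(.888,1.09,.03):print(round(th,3),(f(th)-f(.858)).round(4))
```

```text
0.888 [ 0.0044 -0.0036  0.0042]
0.918 [ 0.0088 -0.0073  0.0081]
0.948 [ 0.0133 -0.0111  0.0119]
0.978 [ 0.018  -0.0149  0.0156]
1.008 [ 0.0227 -0.0188  0.019 ]
1.038 [ 0.0275 -0.0228  0.0223]
1.068 [ 0.0323 -0.0268  0.0253]
```

```bash
python3 -m crank '[[0.0044,-0.0036,0.0042,0],[0.0088,-0.0073,0.0081,0],[0.0133,-0.011,0.012,0],[0.018,-0.015,0.0156,0],[0.0227,-0.019,0.019,0],[0.0275,-0.023,0.0223,0],[0.0323,-0.027,0.0253,0],[0.0323,-0.027,0.0253,0]]'
python3 - <<'E'
from h import *
o=bot.observe();print(o["eef_pos"],o["tool_rot"],o["contact_force"],o["finger_gap"])
d=o["eef_pos"]-[.4581,-.1692,.1079];print(d,2*np.arcsin(np.linalg.norm(d)/.468))
cv2.imwrite("pics/w11.png",bot.read_camera("wrist"))
E
```

```text
time_s: 18.32
eef_pos: [0.5617, -0.2552, 0.3054]
tool_rot: [1.419, 1.523, -0.847]
contact_force: [-0.6, 2.1, 1.6]
finger_gap: 0.15
[ 0.56173618 -0.25520641  0.30536084] [ 1.41873574  1.52310223 -0.84657213] [-0.6007206   2.07127923  1.5925002 ] 0.14978970130322536
[ 0.10363618 -0.08600641  0.19746084] 1.0720361122915592
```

View pics/w11.png

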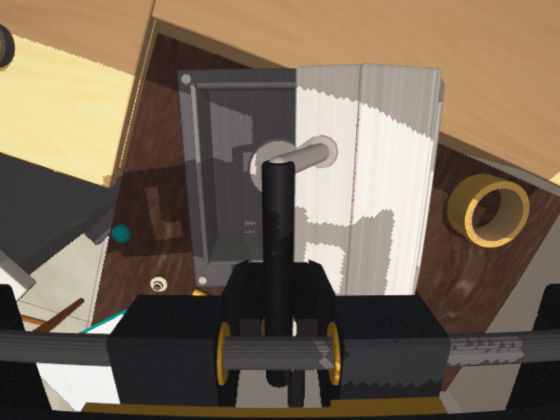

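```bash
cat > chk.py <<'E'
from h import *
c=bot.camera_params("wrist");p=bot.observe()["eef_pos"]
w=np.radians(-39.7);ex=np.array([np.cos(w),np.sin(w),0]);ey=np.array([-np.sin(w),np.cos(w),0]);ez=np.array([0,0,1.])
bar=p+.012*ez
for yo in (.05,.056):
  print("bar end",proj(c,bar+yo*ey)[0].round(1))
  for th in (.7,.8,.9,1.,1.05,1.1,1.2):
    print(th,proj(c,bar+yo*ey+.055*(np.cos(th)*ex-np.sin(th)*ez))[0].round(1))
E
python3 chk.py; python3 -c "
import cv2;a=cv2.imread('pics/w11.png')[100:240,240:400];cv2.imwrite('pics/w11z.png',cv2.resize(a,None,fx=4,fy=4))"
```

```text
bar end [281.  187.6]
0.7 [358.6 169.7]
0.8 [349.5 168.2]
0.9 [340.3 166.9]
1.0 [330.9 165.9]
1.05 [326.2 165.4]
1.1 [321.4 165. ]
1.2 [311.8 164.3]
bar end [281.  173.2]
0.7 [359.4 158.1]
0.8 [350.2 156.8]
0.9 [340.9 155.8]
1.0 [331.4 154.9]
1.05 [326.6 154.5]
1.1 [321.8 154.1]
1.2 [312.1 153.5]
```

View pics/w11z.png

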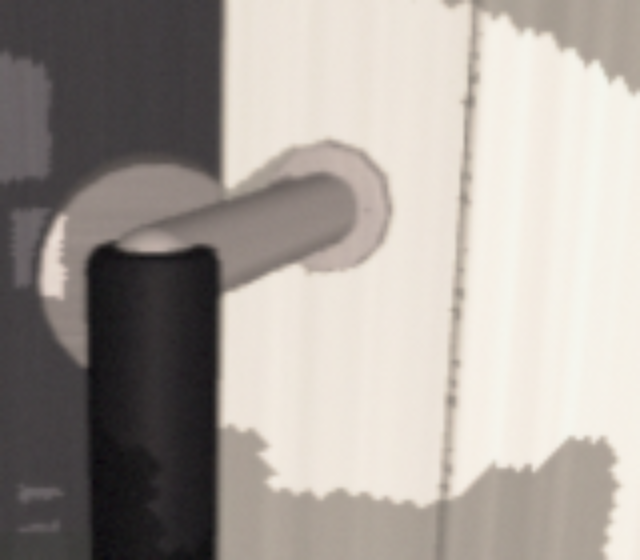

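Run:
```python
import numpy as np
w=np.radians(-39.7);e=.07
f=lambda th:.234*np.array([-np.cos(th+e)*np.cos(w),-np.cos(th+e)*np.sin(w),np.sin(th+e)])
for th in np.linspace(1.063,.823,9)[1:]:print(round(th,3),(f(th)-f(1.063)).round(4))
```

```text
1.033 [-0.0049  0.004  -0.0031]
1.003 [-0.0096  0.008  -0.0063]
0.973 [-0.0143  0.0119 -0.0098]
0.943 [-0.019   0.0158 -0.0134]
0.913 [-0.0235  0.0195 -0.0172]
0.883 [-0.028   0.0232 -0.0212]
0.853 [-0.0323  0.0268 -0.0253]
0.823 [-0.0366  0.0304 -0.0297]
```

```bash
python3 -m crank '[[-0.005,0.004,-0.003,0],[-0.0096,0.008,-0.0063,0],[-0.0143,0.012,-0.0098,0],[-0.019,0.0158,-0.0134,0],[-0.0235,0.0195,-0.0172,0],[-0.028,0.0232,-0.0212,0],[-0.0323,0.0268,-0.0253,0],[-0.0366,0.0304,-0.0297,0],[-0.0366,0.0304,-0.0297,0],[-0.0366,0.0304,-0.0297,0]]'
python3 - <<'E'
from h import *
o=bot.observe();print(o["eef_pos"],o["tool_rot"],o["contact_force"],o["finger_gap"])
p=o["eef_pos"];d=p-[.4581,-.1692,.1079];print(d,2*np.arcsin(np.linalg.norm(d)/.468))
h=p-[.6367,-.3209,.088];print(np.arctan2(h[2],np.hypot(*h[:2]))-.0856, np.linalg.norm(h))
a=bot.read_camera("wrist");cv2.imwrite("pics/w12.png",a);cv2.imwrite("pics/w12z.png",cv2.resize(a[100:240,240:400],None,fx=4,fy=4))
E
python3 chk.py
```

```text
time_s: 19.62
eef_pos: [0.5249, -0.2246, 0.2755]
tool_rot: [1.417, 1.524, -0.848]
contact_force: [1.2, 1.7, 0.3]
finger_gap: 0.149
[ 0.52494998 -0.22459447  0.27549489] [ 1.41731533  1.52374493 -0.84795344] [1.22623171 1.65775967 0.33122467] 0.14899682073012177
[ 0.06684998 -0.05539447  0.16759489] 0.8302537325283385
0.8185518617045752 0.23857316567672257
bar end [281.  187.6]
0.7 [358.6 169.7]
0.8 [349.5 168.2]
0.9 [340.3 167. ]
1.0 [330.9 165.9]
1.05 [326.2 165.4]
1.1 [321.4 165. ]
1.2 [311.8 164.3]
bar end [281.  173.2]
0.7 [359.4 158.1]
0.8 [350.3 156.9]
0.9 [340.9 155.8]
1.0 [331.4 154.9]
1.05 [326.6 154.5]
1.1 [321.8 154.2]
1.2 [312.1 153.6]
```

View pics/w12z.png

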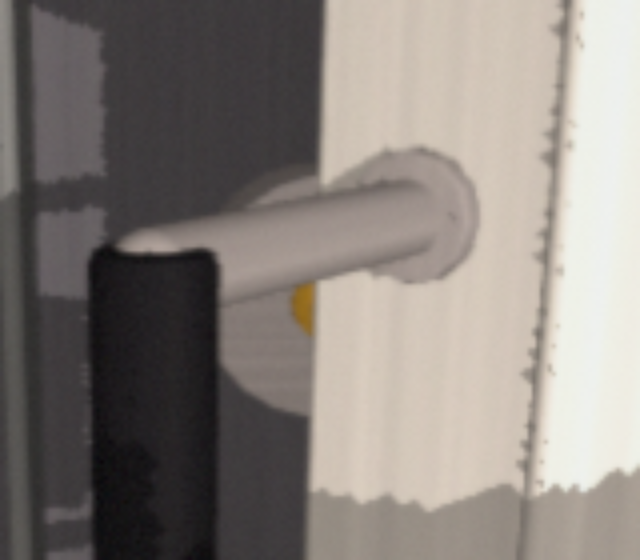

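View pics/w12.png

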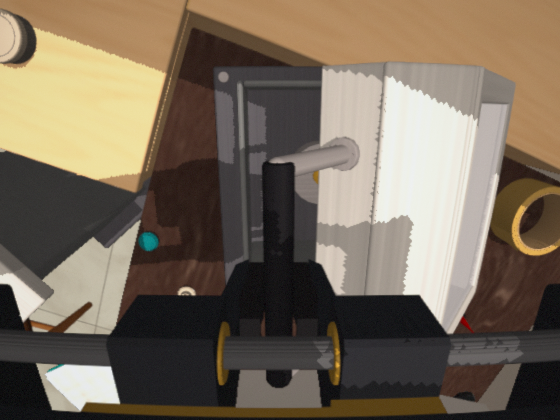

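```bash
python3 -m crank '[[0,0,0,0],[0,0,0,0],[0,0,0,0],[0,0,0,0]]'
python3 - <<'E'
from h import *
o=bot.observe();print(o["eef_pos"],o["joint_velocities"].round(4),o["contact_force"],o["finger_gap"])
cv2.imwrite("pics/t13.png",cv2.resize(bot.read_camera("top")[120:290,130:440],None,fx=2.5,fy=2.5));
E
```

```text
time_s: 20.18
eef_pos: [0.525, -0.2247, 0.2756]
tool_rot: [1.417, 1.524, -0.848]
contact_force: [0.2, 1.0, 0.6]
finger_gap: 0.152
[ 0.52502087 -0.22466543  0.2755608 ] [ 0.0003  0.0009  0.      0.0005  0.     -0.0003] [0.20532574 0.9619072  0.5935409 ] 0.15169438834756363
```

View pics/t13.png

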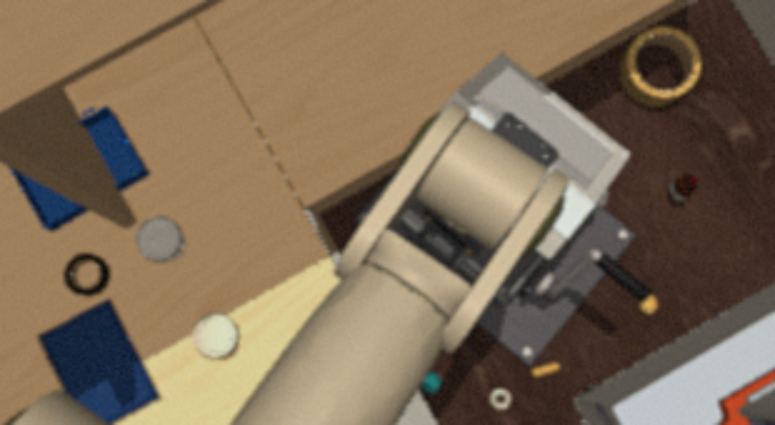

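```bash
python3 -c "
from station import bot
print(bot.finish_job())"
```

```text
the job is handed in; nothing more can be done
None
```

I did the job in the order asked and handed it in at about 20 s; `finish_job` reports no verdict.

- **Lever:** I pulled it towards the robot until it met a firm stop. The grip had travelled 134 mm, which is the full 1.10 rad, and the force rose to about 40 N total at the wrist with almost no further movement. I then eased it back at about 0.3 rad/s until it pressed on its rest stop, and released it. The last top view shows the grip within about 1 px of where it started.
- **Hood:** I raised it by the bar to about 1.06 rad, just past balance. I then brought it back to about 0.83 rad (10° below balance is 0.825) and left it held still in the grip. My three estimates of the final angle disagree slightly: 0.82 and 0.83 from tool position, about 0.85 from the wrist picture.
- **Last checks:** Joint speeds were under 0.001 rad/s, the contact force was about 1 N and the gripper was still closed on the bar. In the last top view the jar, pot, tape and bottle were where they started.
- **Not perfect:** The tool tilted about 3° during the push on the lever stop and stayed that way. The hood bar showed a brief sideways force of about 13 N midway up, because the arc I had calculated was a few mm off.

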